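Shut the colour-bottle case until its cover clicks

TASK

Stand the red food-colour bottle upright in the empty far bay of the white case, then slide the green cover along its rails over it until the orange tab clicks past the metal ledge at the far end and stays latched. Close it gently by feel, going on until it has clicked but without ramming the cover against its stop or leaning on it, and leave the other bottles alone.

Things in the scene. Friction and masses are not known exactly. Their poses are not given: they have to be found in the camera images.
- case: White case fixed to the table, 233 mm long (x), 114 wide (y), 93 high. Origin on the table; x, the cover's closing direction, points to the metal catch, z up. Spans x -85 to +148 mm; inside y -46 to +46; floor 5 mm thick. Partition at x 18 to 22; the near bay holds a fixed amber bottle, the far bay (x 22 to 80) is empty. Side walls' tops at z 84 carry the cover.
- rail (a point): Point on the case's centre line at its near end (case x -85), at the height of the rails, z 84. Lips at z 89.5 to 93.5 over the cover's long edges (|y| 47 to 57 mm, x -85 to +84) keep it down, with 1.5 mm play upward and to each side.
- catch_mean (a point): Mean place of the aluminium ledge's far edge (case x 123, z 84.5): an 18 degree ramp, 26 mm wide, rises to a 20 mm long flat that drops off at this edge. Two stop posts (|y| 25 to 43, top z 90) stand 35 mm before the edge and meet the cover's front about 2 mm after the click. Each case's catch (ledge and posts together) is screwed down up to 12 mm before or behind this mark, not measured.
- cover: Loose green cover, 160 x 102 x 4 mm, about 70 g, threaded in the rails. Origin at the centre of its underside, x the closing direction. Starts at case x -100 to -92 mm; latched between -6 and +20. Sliding takes 1 to 3 N; the tab on the ramp and flat (last 32 mm) up to about 8 N, falling at the click, then rising without limit at the stop. Over 22 N between cover and case is ramming.
- ridge (a point): Top centre of the cover's push ridge, a cross bar 12 mm thick (x), 40 wide (y), 18 high on the cover's top; at cover x +30 mm, 22 mm above the cover's underside, 106 mm above the table. It can be pushed from behind (its -x side) with closed fingers or pinched.
- hook (a point): Lowest point of the hook under the tip of the orange spring tab (24 mm wide, reaching 41 mm past the cover's front edge), 119 mm ahead of the cover's origin. Height about 80.5 mm when relaxed, before the ramp and again once latched; about 84.5 on the flat. The tab flexes up (1.4 N m/rad, 43 mm arm). Latched: past the ledge, case x over 110 mm and height under 82 mm.
- bay (a point): Middle of the floor of the empty far bay, 5 mm above the table, where the bottle is to stand. The bay is 58 mm along the case's x and 92 mm along its y, so fingers closing along the case's y have room beside the bottle. At the start the tab's tip overhangs the bay's near side by up to 8 mm, the catch its far side by up to 7 mm.
- red_bottle: Loose red dropper bottle with a white cap, standing; body 30 mm in diameter and 47 mm high, cap 18 mm, 70 mm in all, about 60 g. Origin at the centre of its underside, z up. Which of the three places it has differs. Lower it into the bay by its cap (18 mm wide, 47 to 70 mm up), so that the gripper's body stays above the case's lips.
- green_bottle: Loose green dropper bottle with a white cap, standing, 30 mm in diameter, 76 mm high; to be left alone. Origin at the centre of its underside.
- blue_bottle: Loose blue dropper bottle with a white cap, standing, 30 mm in diameter, 76 mm high; to be left alone. Origin at the centre of its underside.
There are look-alikes about, which are no part of the job. Of the things shaped like the cover, the green one is meant.

How it is judged:
By the outcome, as a careful person would: the job done as asked, in the order asked, and still so for the second after the job is handed in, with the robot touching nothing.
It also fails if it takes over 61 s, if anything falls off the work surface, if the arm or the gripper's body presses on something with over 40 N, if the wrist force passes 120 N, or if a joint passes its speed limit or range.

ROBOT

A 7-joint arm with a two-finger parallel gripper is mounted at the origin on a cart in front of the work surface, level with it; the furniture and walls round the work are solid. World frame = base frame: x ahead of the robot, y to its left, z up, the work surface at z = 0. Lengths are in m, angles in rad, forces in N, time in s.
With the tool pointing down it reaches from about 0.4 to 0.9 m from the base axis. Payload 5.5 kg.
Tool frame: the origin (TCP) lies midway between the tips of the shut fingers; the grasp point (between the pads) lies grip_point_offset behind it (grip_point_offset is the distance from the TCP to the grasp point, in m); z points along the fingers, y is the line along which they close (so a half turn about z gives the same grasp; the last joint's range is limited). The gripper opens to 85 mm and grips with 20 to 120 N. Pads are 22 mm wide; open, the fingers measure 114 mm over their backs; the gripper's body (76 mm by 85 mm) begins 54 mm behind the grasp point. The pads swing forward as they close: fully open they stand 13 mm farther back than shut.
Start: joints at [1.439, 0.501, -0.427, 1.55, 0.221, 1.138, -0.21], TCP at [0.25, -0.6, 0.231] pointing down, gripper open.
Joint ranges: [-2.88, 2.88], [-0.31, 2.03], [-1.54, 1.56], [0.2, 2.42], [-1.41, 4.55], [0.19, 2.02], [-2.57, 2.57]. Speed limits (rad/s): [2.57, 2.57, 3.14, 3.14, 3.14, 3.14, 3.14].

INTERFACE

Orientations are given as a 3x3 rotation matrix whose columns are the frame's x, y, z axes.
In Python, from bench import observe, snapshot, close_job, grip_point_offset gives the robot as it stands.
- The arm moves only by the shell command python3 -m pendant 'ROWS' [FORCE]. ROWS is a JSON object whose key "segments" holds a list of rows, 1 to 5 of them, each of 7 numbers: dx, dy, dz in parts of the range, where 1.0 means 0.75 m, then a rotation vector rx, ry, rz in normalised numbers (1 is 2 rad), then the finger opening in m; each row shifts and turns the commanded pose from where the row before left it, along the tool's axes as they then stand; what a row does not reach is not made up. A row lasts 1/12 s, in which the tool goes at most 0.0417 m and 0.125 rad, less where a joint would pass 70% of its speed; a pose out of reach is approached as far as the arm can. The fingers move at their own pace and stop on an object; FORCE is the grip in N (left out, the last holds). Time passes only in rows, so rows that do not move let the fingers close. It prints the time, the measured TCP pose, the force, the opening and the grip force at its end. Shift and turn numbers lie between -1 and 1, and a call with a number outside is refused. Input that does not fit is refused with a message, and nothing moves.
- observe(): the state, without advancing time (a new reading comes with each control period).
- snapshot(name): name is "scene" or "side" or "wrist"; returns a dict with "image" (384x512x3 uint8, blue, green, red), "range_z" (384x512 float32, m along the optical axis (not along the pixel's ray), 0 where there is no reading), "intrinsics" (3x3 intrinsics, pixels), "view" (4x4, takes a point from world to camera coordinates). Camera axes: x right, y down, z forward; pixel columns grow to the right and rows downward; lengths in m; the calibration is good to about 2 mm. A picture is of the moment at which its call begins.
- close_job(): hands the job in; it is judged then, once.
The state is a dict: "t": time; "q": joint angles; "qvel": joint speeds; "joint_efforts": joint torques, N m; "position": TCP position; "orientation": TCP orientation; "contact_force": force on the tool from outside, world axes, zero at the start; "moment": the same for the moment, N m; "grip_width": finger opening in m; "grip_force": force on a finger pad.
Only numpy, scipy, OpenCV 4.12 (cv2) and the standard library are available. Lean on these libraries where they do the work, as an engineer would, in place of code of your own. Each camera call takes 0.05 s, during which the arm holds its last target. There are 200 camera calls.

## Working session

There is one attempt and no reset: what is moved stays moved. The work goes in short steps, Python scripts to look and compute and a shell command to move; the robot and the scene stay as the last step left them, time stands still between calls to the robot, and variables do not carry over. Pictures are saved under pics/ and viewed, at most 10 in all, crops included, and the job is handed in when it is done.

```bash
mkdir -p pics; ls; cat > h.py <<'E'
import numpy as np, cv2
from bench import observe, snapshot, close_job, grip_point_offset
def cloud(s):
    K=np.array(s["intrinsics"]);V=np.array(s["view"]);z=s["range_z"].astype(float)
    v,u=np.mgrid[:z.shape[0],:z.shape[1]]
    p=np.stack([(u-K[0,2])/K[0,0]*z,(v-K[1,2])/K[1,1]*z,z],-1)
    return (p-V[:3,3])@V[:3,:3], z>0
E
python3 - <<'E'
from h import *
print(grip_point_offset,observe())
for n in ("scene","side"):
    s=snapshot(n);cv2.imwrite(f"pics/{n}0.png",s["image"]);np.savez(f"{n}0.npz",**s)
    print(n,s["intrinsics"],s["view"],(s["range_z"]>0).mean())
E
```

```text
pics
0.0187 {'t': 0.0, 'q': array([ 1.43923777,  0.50182643, -0.42678613,  1.55145434,  0.22078632,
        1.13833121, -0.21032461]), 'qvel': array([-0.00023792,  0.00218986,  0.0001192 , -0.00090366,  0.00127447,
        0.00103933, -0.00138219]), 'joint_efforts': array([-6.34332391e-04, -5.69527566e+01, -5.81592187e+00, -2.80951023e+01,
        1.07709097e-02,  1.18277298e-02,  9.00523901e-06]), 'position': array([ 0.24966646, -0.59937415,  0.23027054]), 'orientation': array([[ 9.23081422e-01,  3.84603956e-01, -6.97135666e-04],
       [ 3.84604583e-01, -9.23079595e-01,  1.83767909e-03],
       [ 6.32669410e-05, -1.96444900e-03, -9.99998068e-01]]), 'contact_force': array([ 0.35300403, -0.36889443, -0.40368544]), 'moment': array([ 0.01718029, -0.03625694,  0.04155537]), 'grip_force': 0.0, 'grip_width': 0.0852124271979186}
scene [[388.01285077   0.         259.84756753]
 [  0.         388.01285077 187.04091751]
 [  0.           0.           1.        ]] [[-0.62330988 -0.78167184  0.02176981  0.4998685 ]
 [-0.53499209  0.40597093 -0.74092582  0.27137149]
 [ 0.57032294 -0.47347306 -0.67123394  1.05952302]
 [ 0.          0.          0.          1.        ]] 0.9959259033203125
side [[456.0769696    0.         250.04540026]
 [  0.         456.0769696  195.15430333]
 [  0.           0.           1.        ]] [[ 0.99998043  0.00275976 -0.00561493 -0.51542895]
 [-0.00425107 -0.35876155 -0.93341956  0.17464608]
 [-0.00459043  0.93342516 -0.3587428   1.32266751]
 [ 0.          0.          0.          1.        ]] 0.9960530598958334
```

View pics/scene0.png

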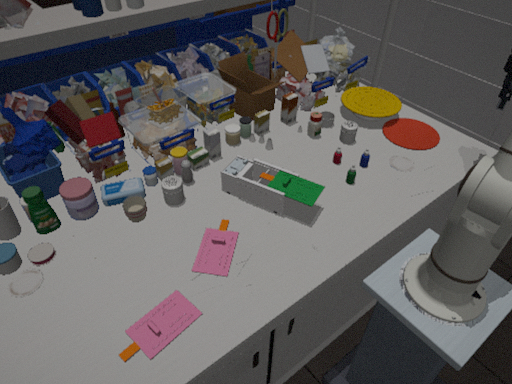

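View pics/side0.png

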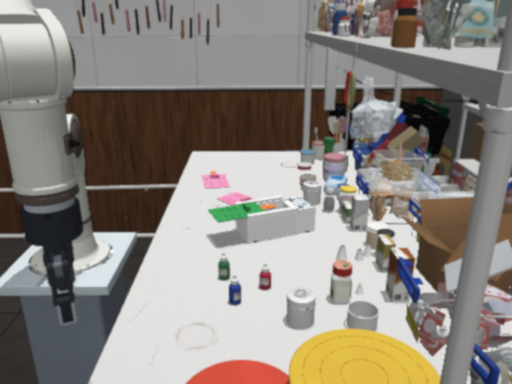

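The scene view shows the white case at about (270,188) with the green cover at (297,188). The red bottle is at (337,157), blue at (364,158) and green at (351,175). In the side view, red is at (265,278), the case at (275,218) and the cover at (235,212).

```bash
python3 - <<'E'
from h import *
R={"scene":{"red":(325,145,347,168),"blue":(355,148,375,170),"green":(342,164,360,186),"cover":(262,168,330,208),"tab":(255,168,280,186)},
"side":{"red":(255,262,275,292),"blue":(225,275,245,307),"green":(215,252,233,282),"cover":(205,195,265,225),"tab":(255,195,285,215)}}
for n in R:
    s=dict(np.load(n+"0.npz"));P,ok=cloud(s);hsv=cv2.cvtColor(s["image"],cv2.COLOR_BGR2HSV);h,S,v=[hsv[...,i].astype(int) for i in range(3)]
    m={"red":((h<8)|(h>170))&(S>130),"blue":(h>105)&(h<130)&(S>130),"green":(h>50)&(h<90)&(S>120)}
    m["cover"]=m["green"];m["tab"]=(h>5)&(h<20)&(S>150)
    for k,(a,b,c,d) in R[n].items():
        M=np.zeros_like(ok);M[b:d,a:c]=1;M&=m[k]&ok;p=P[M]
        v_,u_=np.nonzero(M)
        print(n,k,M.sum(),"uv",u_.mean().round(1),v_.mean().round(1),"med",np.median(p,0).round(4),"lo",np.percentile(p,2,0).round(3),"hi",np.percentile(p,98,0).round(3))
        if k in("cover","tab"):
            q=p[(p[:,2]>.078)&(p[:,2]<.1)] ; r=cv2.minAreaRect((q[:,:2]*1000).astype(np.float32));print("  rect",r,len(q), cv2.boxPoints(r).round(0).tolist())
E
```

```text
scene red 63 uv 336.9 157.8 med [ 0.5469 -0.1596  0.0303] lo [ 0.54  -0.173  0.005] hi [ 0.563 -0.152  0.045]
scene blue 81 uv 364.1 160.4 med [ 0.4732 -0.223   0.0326] lo [ 0.466 -0.236  0.008] hi [ 0.488 -0.216  0.052]
scene green 77 uv 350.4 176.9 med [ 0.4403 -0.1117  0.0349] lo [ 0.434 -0.128  0.008] hi [ 0.453 -0.105  0.05 ]
scene cover 1020 uv 296.3 187.5 med [0.4715 0.1205 0.0875] lo [0.4   0.059 0.084] hi [0.554 0.172 0.104]
  rect ((478.5024108886719, 120.6484375), (158.51876831054688, 105.83103942871094), 21.12095069885254) 982 [[386.0, 141.0], [424.0, 43.0], [572.0, 100.0], [533.0, 199.0]]
scene tab 64 uv 266.4 176.2 med [0.5721 0.1595 0.0877] lo [0.552 0.122 0.057] hi [0.596 0.175 0.09 ]
  rect ((572.1340942382812, 157.97679138183594), (40.48758316040039, 27.51865577697754), 20.0447940826416) 61 [[548.0, 164.0], [558.0, 138.0], [596.0, 152.0], [586.0, 178.0]]
side red 68 uv 265.2 279.4 med [ 0.5534 -0.1836  0.0378] lo [ 0.543 -0.189  0.005] hi [ 0.564 -0.174  0.045]
side blue 112 uv 233.7 293.0 med [ 0.4763 -0.2488  0.0391] lo [ 0.468 -0.253  0.007] hi [ 0.49  -0.242  0.05 ]
side green 45 uv 223.5 266.6 med [ 0.4464 -0.1376  0.0444] lo [ 0.438 -0.143  0.008] hi [ 0.457 -0.132  0.05 ]
side cover 527 uv 234.7 211.4 med [0.4683 0.1154 0.0873] lo [0.403 0.059 0.085] hi [0.54  0.172 0.103]
  rect ((476.419677734375, 116.03466796875), (154.70248413085938, 98.34220123291016), 22.548839569091797) 505 [[386.0, 132.0], [424.0, 41.0], [567.0, 100.0], [529.0, 191.0]]
side tab 30 uv 267.6 206.4 med [0.572  0.154  0.0878] lo [0.553 0.143 0.085] hi [0.587 0.167 0.09 ]
  rect ((570.0679931640625, 154.7105255126953), (35.63774108886719, 24.07923126220703), 6.473031044006348) 30 [[551.0, 165.0], [554.0, 141.0], [589.0, 145.0], [586.0, 169.0]]
```

The rows are not in the units I measure in: shifts go in shares of 0.75 m and turns go in shares of 2 rad. I convert before sending: 0.034 m / 0.75 = 0.0453, -0.0213 m / 0.75 = -0.0284.

```bash
R='.';
python3 -m pendant '{"segments": [[0.0453,-0.0284,0,0,0,0,0.085],[0.0453,-0.0284,0,0,0,0,0.085],[0.0453,-0.0284,0,0,0,0,0.085],[0.0453,-0.0284,0,0,0,0,0.085],[0.0453,-0.0284,0,0,0,0,0.085]]}' && python3 -m pendant '{"segments": [[0.0453,-0.0284,0,0,0,0,0.085],[0.0453,-0.0284,0,0,0,0,0.085],[0.0453,-0.0284,0,0,0,0,0.085],[0.0453,-0.0284,0,0,0,0,0.085],[0.0453,-0.0284,0,0,0,0,0.085]]}'  && python3 -m pendant '{"segments": [[0.0453,-0.0284,0,0,0,0,0.085],[0.0453,-0.0284,0,0,0,0,0.085],[0,0,0,0,0,0,0.06]]}'
python3 - <<'E'
from h import *
o=observe();print(o["t"],o["position"],o["orientation"].round(4),o["contact_force"])
s=snapshot("wrist");cv2.imwrite("pics/w1.png",s["image"]);np.savez("w1.npz",**s);V=s["view"];print(-V[:3,:3].T@V[:3,3],V[2,:3])
E
```

```text
t: 0.52
position: [0.3665, -0.4345, 0.2309]
orientation: [[0.923, 0.384, -0.0], [0.384, -0.923, 0.001], [-0.0, -0.001, -1.0]]
contact_force: [1.0, -0.5, 0.9]
grip_width: 0.0852
grip_force: 0.0
t: 0.93
position: [0.4824, -0.2708, 0.2311]
orientation: [[0.923, 0.384, -0.0], [0.384, -0.923, -0.0], [-0.0, -0.0, -1.0]]
contact_force: [1.2, -0.8, -0.4]
grip_width: 0.0853
grip_force: 0.0
t: 1.18
position: [0.5332, -0.1967, 0.2319]
orientation: [[0.918, 0.396, 0.004], [0.396, -0.918, 0.005], [0.006, -0.003, -1.0]]
contact_force: [0.8, 1.5, 0.3]
grip_width: 0.0752
grip_force: 0.0
1.1833 [ 0.5331554  -0.19669089  0.23189134] [[ 0.9181  0.3963  0.004 ]
 [ 0.3962 -0.9181  0.0052]
 [ 0.0057 -0.0032 -1.    ]] [0.77559533 1.50388364 0.30270593]
[ 0.59389578 -0.17143938  0.374233  ] [-0.2399874  -0.10082519 -0.96552593]
```

View pics/w1.png

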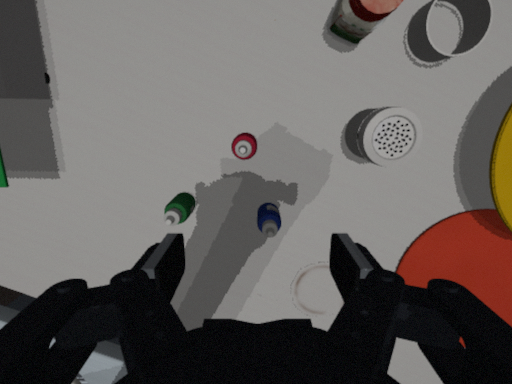

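The wrist view shows the red bottle with its cap at (243,150), blue at (269,220) and green at (180,208). I'll measure the cap top.

```bash
python3 - <<'E'
from h import *
s=dict(np.load("w1.npz"));P,ok=cloud(s)
for n,(a,b,c,d) in {"red":(225,125,262,165),"blue":(252,198,287,242),"green":(160,190,200,232)}.items():
    p=P[b:d,a:c].reshape(-1,3)
    q=p[(p[:,2]>.055)&(p[:,2]<.09)]; z=np.percentile(q[:,2],90)
    t=q[q[:,2]>z-.004]
    print(n,len(q),z,(t[:,:2].min(0)+t[:,:2].max(0))/2,t.mean(0),np.ptp(t,0))
    K=s["intrinsics"]
c=np.array([.555,-.169])
o=observe();print(o["position"],o["orientation"].round(3))
E
```

```text
red 217 0.06867475243233366 [ 0.55413445 -0.1701813 ] [ 0.5545487  -0.17028829  0.06844678] [0.00815026 0.0076202  0.00607078]
blue 214 0.0749015960452747 [ 0.48079931 -0.2350232 ] [ 0.48089951 -0.2349797   0.07450437] [0.00715934 0.00618337 0.00599078]
green 234 0.07449594603850443 [ 0.44843504 -0.12497248] [ 0.44886689 -0.12492806  0.07391064] [0.00774366 0.00704248 0.00584687]
[ 0.53096044 -0.20080182  0.23144039] [[ 0.919  0.394  0.002]
 [ 0.394 -0.919  0.003]
 [ 0.003 -0.002 -1.   ]]
```

In the tool's units: 0.03 m / 0.75 = 0.04, 0.02 m / 0.75 = 0.0267.

```bash
python3 -m pendant '{"segments": [[0.0253,-0.0156,0.0267,0,0,0,0.05],[0.0259,-0.0156,0.04,0,0,0,0.05],[0,0,0.04,0,0,0,0.05],[0,0,0.0133,0,0,0,0.05],[0,0,0,0,0,0,0.05]]}'; python3 -m pendant '{"segments": [[0,0,0,0,0,0,0.05],[0,0,0,0,0,0,0.05]]}'
python3 - <<'E'
from h import *
o=observe();e=np.array([.5545,-.170,.041])-o["position"];print(o["position"],o["orientation"].T@e, o["grip_width"])
s=snapshot("wrist");np.savez("w2.npz",**s);cv2.imwrite("pics/w2.png",s["image"]);P,ok=cloud(s)
p=P.reshape(-1,3);q=p[(abs(p[:,0]-.5545)<.02)&(abs(p[:,1]+.17)<.02)&(p[:,2]>.055)&(p[:,2]<.085)]
z=np.percentile(q[:,2],95);t=q[q[:,2]>z-.004];print(z,t.mean(0),np.ptp(t,0),len(t))
E
```

```text
t: 1.65
position: [0.5515, -0.1713, 0.138]
orientation: [[0.923, 0.384, -0.007], [0.384, -0.923, 0.002], [-0.006, -0.004, -1.0]]
contact_force: [-1.7, 0.1, 0.2]
grip_width: 0.0498
grip_force: 0.0
t: 1.82
position: [0.5554, -0.1724, 0.1428]
orientation: [[0.924, 0.383, 0.002], [0.383, -0.924, -0.001], [0.001, 0.002, -1.0]]
contact_force: [0.8, -0.4, 0.4]
grip_width: 0.0498
grip_force: 0.0
[ 0.55536586 -0.17237423  0.14283564] [-1.86992939e-05 -2.70829343e-03  1.01830985e-01] 0.04982139886036329
0.06951455469035803 [ 0.55491017 -0.16994675  0.06886321] [0.00702673 0.00700886 0.00484442] 71
```

View pics/w2.png

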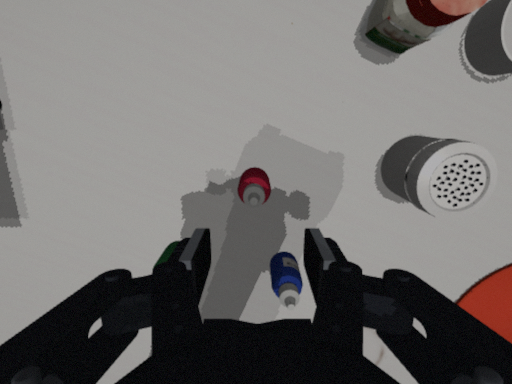

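The red cap sits midway between the open fingers, at about (256,190), and both neighbours are clear. I'll descend and grip.

In the tool's units: 0.03 m / 0.75 = 0.04, -0.0025 m / 0.75 = -0.0033.

```bash
python3 -m pendant '{"segments": [[0,-0.0033,0.04,0,0,0,0.05],[0,0,0.04,0,0,0,0.05],[0,0,0.0347,0,0,0,0.05],[0,0,0.0187,0,0,0,0.05],[0,0,0,0,0,0,0.05]]}' 30; python3 -m pendant '{"segments": [[0,0,0,0,0,0,0.0],[0,0,0,0,0,0,0.0],[0,0,0,0,0,0,0.0],[0,0,0,0,0,0,0.0],[0,0,0,0,0,0,0.0]]}' 30;python3 -m pendant '{"segments": [[0,0,0,0,0,0,0],[0,0,-0.04,0,0,0,0.0],[0,0,-0.0533,0,0,0,0.0],[0,0,-0.0533,0,0,0,0.0],[0,0,-0.0533,0,0,0,0.0]]}' 30
```

```text
t: 2.28
position: [0.5521, -0.1688, 0.0395]
orientation: [[0.923, 0.384, -0.004], [0.384, -0.923, 0.001], [-0.003, -0.002, -1.0]]
contact_force: [-0.4, -0.3, -0.5]
grip_width: 0.0497
grip_force: 0.0
t: 2.7
position: [0.5562, -0.1694, 0.0442]
orientation: [[0.923, 0.384, 0.005], [0.384, -0.923, -0.002], [0.004, 0.004, -1.0]]
contact_force: [-0.6, -0.6, 5.8]
grip_width: 0.0173
grip_force: 29.3
t: 3.12
position: [0.554, -0.1682, 0.1945]
orientation: [[0.923, 0.385, 0.002], [0.385, -0.923, -0.0], [0.001, 0.001, -1.0]]
contact_force: [2.0, -0.5, -0.8]
grip_width: 0.0174
grip_force: 29.1
```

In the tool's units: -0.033 m / 0.75 = -0.044, -0.0075 m / 0.75 = -0.01.

```bash
python3 -m pendant '{"segments": [[0.02,-0.044,-0.01,0,0,0,0],[0.02,-0.044,-0.01,0,0,0,0],[0.02,-0.044,-0.01,0,0,0,0],[0.02,-0.044,-0.01,0,0,0,0],[0.02,-0.044,-0.01,0,0,0,0]]}'; python3 -m pendant '{"segments": [[0.02,-0.044,-0.01,0,0,0,0],[0.02,-0.044,-0.01,0,0,0,0],[0.02,-0.044,-0.01,0,0,0,0],[0,0,0,0,0,0,0],[0,0,0,0,0,0,0]]}';python3 -m pendant '{"segments": [[0,0,0,0,0,0,0],[0,0,0,0,0,0,0]]}'
python3 - <<'E'
from h import *
o=observe();print(o["t"],o["position"],o["grip_width"])
s=snapshot("wrist");cv2.imwrite("pics/w3.png",s["image"]);np.savez("w3.npz",**s)
E
```

```text
t: 3.53
position: [0.5599, 0.0143, 0.2312]
orientation: [[0.923, 0.384, 0.003], [0.384, -0.923, -0.001], [0.003, 0.002, -1.0]]
contact_force: [0.7, -0.2, -0.0]
grip_width: 0.0171
grip_force: 28.7
t: 3.95
position: [0.5631, 0.1255, 0.2538]
orientation: [[0.921, 0.391, 0.004], [0.391, -0.921, 0.001], [0.004, 0.0, -1.0]]
contact_force: [0.1, -1.1, -0.5]
grip_width: 0.017
grip_force: 28.8
t: 4.12
position: [0.5633, 0.1198, 0.2517]
orientation: [[0.924, 0.383, 0.001], [0.383, -0.924, -0.001], [0.0, 0.001, -1.0]]
contact_force: [0.4, -0.5, -0.8]
grip_width: 0.0172
grip_force: 28.8
4.1167 [0.56327987 0.11975496 0.25168158] 0.017151541101801712
```

View pics/w3.png

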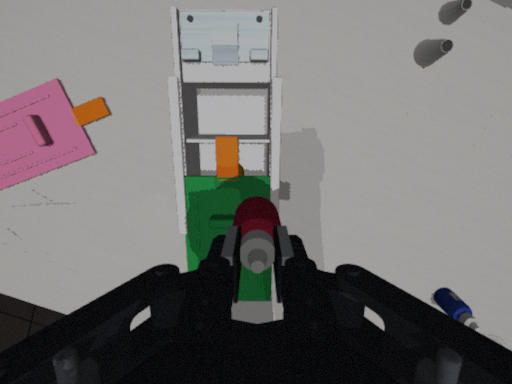

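The view shows the case with its lips' far ends at row ~80, the partition at row ~141 and the catch plate at rows 10–80. The tab tip is at (228,137), the ridge at (225,222), and the bottle is held at (257,240).

```bash
python3 - <<'E'
from h import *
s=dict(np.load("w3.npz"));P,ok=cloud(s);img=s["image"]
hsv=cv2.cvtColor(img,cv2.COLOR_BGR2HSV);S=hsv[...,1];h=hsv[...,0]
x0=np.array([.923,.385]);
roi=np.zeros_like(ok);roi[5:235,165:290]=1
m=roi&ok&(P[...,2]>.0905)&(P[...,2]<.0975)&(S<60)
v,u=np.nonzero(m)
th=[];
o=np.array([.566,.153])
for side in (0,1):
    k=m&((np.arange(512)[None]<225) if side==0 else (np.arange(512)[None]>225))
    p=P[k];r=cv2.fitLine((p[:,:2]*1000).astype(np.float32),cv2.DIST_HUBER,0,.01,.01).ravel();
    a=np.degrees(np.arctan2(r[1],r[0]));a=(a+90)%180-90;th.append(a)
    print("lip",side,k.sum(),a,r[2:],np.median(p[:,2]))
a=np.radians(np.mean(th));X=np.array([np.cos(a),np.sin(a)]);Y=np.array([-X[1],X[0]])
def loc(p):d=p[...,:2]-o;return np.stack([d@X,d@Y],-1)*1000
print("yaw",np.degrees(a))
L=loc(P[m]);
for side in (1,-1):
    l=L[L[:,1]*side>0];print("lip case y",np.percentile(l[:,1],[2,50,98]).round(1),"x",np.percentile(l[:,0],[1,50,99.5]).round(1))
g=roi&ok&(h>50)&(h<90)&(S>120)&(P[...,2]<.094);l=loc(P[g]);print("cover front x",np.percentile(l[:,0],[98,99.5]).round(1),"y",np.percentile(l[:,1],[1,99]).round(1))
t=roi&ok&(h>4)&(h<20)&(S>150);t[190:]=0;l=loc(P[t]);print("tab x",np.percentile(l[:,0],[1,99]).round(1),"y",np.percentile(l[:,1],[1,99]).round(1),np.percentile(P[t][:,2],[5,50,95]))
# profile on centreline strips, z vs x
A=loc(P);zz=P[...,2]
for y0,y1,n in((-8,8,"centre"),(-40,-28,"post-"),(28,40,"post+")):
    k=roi&ok&(A[...,1]>y0)&(A[...,1]<y1)
    print(n,[(b,round(float(np.median(zz[k&(A[...,0]>=b)&(A[...,0]<b+4)])*1000),1)) for b in range(-20,160,4) if (k&(A[...,0]>=b)&(A[...,0]<b+4)).sum()>3])
E
```

```text
lip 0 1517 22.05365 [553.6962  206.44843] 0.09275812320144028
lip 1 1220 22.653748 [606.60114  116.345055] 0.09284298005831214
yaw 22.353697
lip case y [49.5 54.1 59.2] x [-79.7  13.1 106.8]
lip case y [-54.1 -49.4 -44.5] x [-46.4  26.1 106.7]
cover front x [-15.7 -14.9] y [-43.  49.]
tab x [-17.9  27.5] y [-9.2 13.3] [0.08659403 0.08778231 0.08894367]
centre [(-20, 87.5), (-16, 87.4), (-12, 87.5), (-8, 87.6), (-4, 87.7), (0, 87.6), (4, 87.8), (8, 87.7), (12, 87.8), (16, 88.0), (20, 88.0), (24, 48.1), (28, 4.2), (32, 4.5), (36, 4.9), (40, 4.1), (44, 4.4), (48, 4.5), (52, 4.4), (56, 4.3), (60, 4.5), (64, 4.6), (68, 4.6), (72, 4.5), (76, 4.6), (80, 42.1), (84, 76.3), (88, 76.7), (92, 76.5), (96, 76.4), (100, 79.2), (104, 80.3), (108, 81.8), (112, 83.1), (116, 83.9), (120, 84.0), (124, 84.1), (128, 84.3), (132, 84.0), (136, 83.4), (140, 78.7), (144, 78.6), (148, 76.3)]
post- [(-20, 86.6), (-16, 5.6), (-12, 250.1), (-8, 248.5), (-4, 233.8), (0, 4.5), (4, 4.3), (8, 3.9), (12, 4.5), (20, 77.6), (24, 29.6), (28, 4.7), (32, 4.6), (36, 4.4), (40, 4.5), (44, 4.5), (48, 4.5), (52, 4.6), (56, 4.3), (60, 4.6), (64, 4.6), (68, 4.5), (72, 4.3), (76, 4.7), (80, 43.9), (84, 76.4), (88, 76.3), (92, 76.8), (96, 76.5), (100, 80.5), (104, 89.7), (108, 89.4), (112, 78.7), (116, 78.6), (120, 78.4), (124, 78.9), (128, 78.6), (132, 78.7), (136, 78.6), (140, 79.2), (144, 78.7), (148, 75.7)]
post+ [(-20, 87.1), (-16, 5.1), (-12, 4.4), (-8, 4.7), (-4, 4.6), (0, 4.5), (4, 4.5), (8, 4.4), (12, 4.7), (20, 77.5), (24, 34.7), (28, 4.3), (32, 4.6), (36, 4.1), (40, 4.6), (44, 4.7), (48, 4.4), (52, 4.3), (56, 4.4), (60, 4.3), (64, 4.6), (68, 4.5), (72, 4.1), (76, 4.7), (80, 40.2), (84, 76.7), (88, 76.5), (92, 76.4), (96, 76.3), (100, 82.2), (104, 89.6), (108, 89.4), (112, 79.3), (116, 78.5), (120, 78.6), (124, 78.5), (128, 78.5), (132, 78.7), (136, 78.7), (140, 79.0), (144, 78.8), (148, 76.6)]
```

```bash
python3 - <<'E'
from h import *
s=dict(np.load("w3.npz"));P,ok=cloud(s)
o=np.array([.566,.153]);a=np.radians(22.35);X=np.array([np.cos(a),np.sin(a)]);Y=np.array([-X[1],X[0]])
d=P[...,:2]-o;A=d@X*1000;B=d@Y*1000;z=P[...,2]*1000
roi=np.zeros_like(ok);roi[2:235,165:290]=1
def prof(y0,y1,x0,x1):
    k=roi&(B>y0)&(B<y1);return [(b,round(float(np.median(z[k&(A>=b)&(A<b+2)])))) for b in range(x0,x1,2) if (k&(A>=b)&(A<b+2)).any()]
print("lipend",prof(50,58,78,100),prof(-53,-45,78,100))
print("farend",prof(-20,-12,138,160))
print("bay",prof(-30,-12,14,34),prof(-30,-12,72,92))
print("post",prof(-40,-28,94,114),prof(30,42,94,114))
print("edge",prof(-6,10,130,148))
k=roi&(A>20)&(A<70)
print("ywalls",[(b,round(float(np.median(z[k&(B>=b)&(B<b+1)])))) for b in list(range(-60,-40))+list(range(42,66)) if (k&(B>=b)&(B<b+1)).any()])
E
```

```text
lipend [(78, 93), (80, 93), (82, 93), (84, 93), (86, 92), (88, 84), (90, 84), (92, 84), (94, 84), (96, 84), (98, 83)] [(78, 93), (80, 93), (82, 93), (84, 94), (86, 83), (88, 84), (90, 84), (92, 83), (94, 84), (96, 84), (98, 83)]
farend [(138, 79), (140, 79), (142, 79), (144, 78), (146, 78), (148, 76), (150, 76)]
bay [(20, 77), (22, 77), (24, 46), (26, 5), (28, 5), (30, 5), (32, 4)] [(72, 4), (74, 5), (76, 4), (78, 4), (80, 5), (82, 54), (84, 76), (86, 77), (88, 76), (90, 76)]
post [(94, 77), (96, 77), (98, 76), (100, 76), (102, 87), (104, 89), (106, 90), (108, 89), (110, 89)] [(94, 76), (96, 76), (98, 77), (100, 77), (102, 88), (104, 89), (106, 90), (108, 90), (110, 89), (112, 88)]
edge [(130, 84), (132, 84), (134, 84), (136, 84), (138, 78), (140, 79), (142, 79), (144, 79), (146, 79)]
ywalls [(-55, 92), (-54, 93), (-53, 93), (-52, 93), (-51, 93), (-50, 93), (-49, 93), (-48, 93), (-47, 93), (-46, 93), (-45, 87), (-44, 55), (-43, 5), (-42, 5), (-41, 5), (42, 5), (43, 5), (44, 5), (45, 5), (46, 5), (47, 5), (48, 52), (49, 84), (50, 92), (51, 93), (52, 93), (53, 93), (54, 93), (55, 93), (56, 93), (57, 93), (58, 93), (59, 92)]
```

In the tool's units: 0.03 m / 0.75 = 0.04, 0.02 m / 0.75 = 0.0267.

```bash
python3 -m pendant '{"segments": [[0.04,-0.018,0,0,0,0,0],[0.04,-0.018,0.0133,0,0,0,0],[0.012,-0.006,0.0267,0,0,0,0],[0,0,0.0267,0,0,0,0],[0,0,0,0,0,0,0]]}'; python3 -m pendant '{"segments": [[0,0,0,0,0,0,0],[0,0,0,0,0,0,0],[0,0,0,0,0,0,0]]}'
python3 - <<'E'
from h import *
o=observe();print(o["position"],o["orientation"].T@(np.array([.615,.1755,.0475])-o["position"]))
s=snapshot("wrist");cv2.imwrite("pics/w4.png",s["image"]);np.savez("w4.npz",**s)
P,ok=cloud(s);hsv=cv2.cvtColor(s["image"],cv2.COLOR_BGR2HSV);m=ok&((hsv[...,0]<8)|(hsv[...,0]>172))&(hsv[...,1]>150)&(abs(P[...,0]-.615)<.04)&(abs(P[...,1]-.1755)<.04)
p=P[m];print(m.sum(),p.mean(0),p.min(0),p.max(0))
E
```

```text
t: 4.58
position: [0.6125, 0.175, 0.1966]
orientation: [[0.923, 0.384, -0.007], [0.384, -0.924, -0.002], [-0.008, -0.001, -1.0]]
contact_force: [-1.2, -0.9, -0.9]
grip_width: 0.0173
grip_force: 28.7
t: 4.83
position: [0.6155, 0.1762, 0.2029]
orientation: [[0.924, 0.383, 0.002], [0.383, -0.924, 0.0], [0.002, 0.001, -1.0]]
contact_force: [-0.4, 0.0, -0.6]
grip_width: 0.017
grip_force: 28.7
[0.61549269 0.17621232 0.20290846] [-0.00105003  0.00035588  0.15540692]
1236 [0.62478855 0.17968106 0.19198055] [0.59259284 0.13915674 0.15918839] [0.64231035 0.21009005 0.30268236]
```

View pics/w4.png

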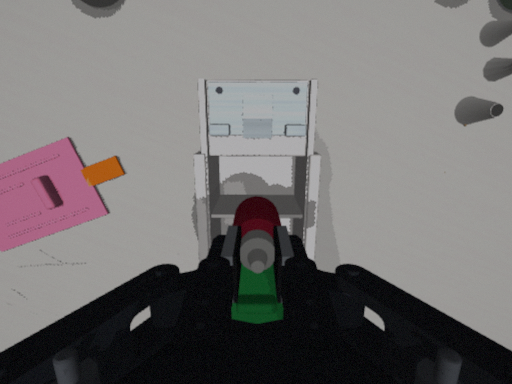

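The bottle is centred in the case at column 257, above the bay. I'll lower it, slowing towards the floor.

In the tool's units: 0.03 m / 0.75 = 0.04, 0.015 m / 0.75 = 0.02.

```bash
python3 -m pendant '{"segments": [[0,0,0.04,0,0,0,0],[0,0,0.04,0,0,0,0],[0,0,0.04,0,0,0,0],[0,0,0.04,0,0,0,0],[0,0,0.02,0,0,0,0]]}'; python3 -m pendant '{"segments": [[0,0,0,0,0,0,0],[0,0,0,0,0,0,0],[0,0,0.0067,0,0,0,0],[0,0,0.0067,0,0,0,0],[0,0,0,0,0,0,0]]}';python3 -m pendant '{"segments": [[0,0,0.004,0,0,0,0],[0,0,0,0,0,0,0],[0,0,0,0,0,0,0]]}'
```

```text
t: 5.3
position: [0.6133, 0.1756, 0.0639]
orientation: [[0.923, 0.384, -0.003], [0.384, -0.923, -0.001], [-0.003, 0.0, -1.0]]
contact_force: [-0.3, -0.3, -1.5]
grip_width: 0.0171
grip_force: 28.7
t: 5.72
position: [0.6152, 0.1771, 0.057]
orientation: [[0.923, 0.385, 0.001], [0.385, -0.923, 0.0], [0.001, 0.0, -1.0]]
contact_force: [-0.5, 0.2, -1.0]
grip_width: 0.0168
grip_force: 28.7
t: 5.97
position: [0.6147, 0.177, 0.0535]
orientation: [[0.923, 0.385, 0.0], [0.385, -0.923, -0.0], [0.0, 0.0, -1.0]]
contact_force: [0.7, -0.2, -0.6]
grip_width: 0.0171
grip_force: 28.7
```

In the tool's units: 0.002 m / 0.75 = 0.0027, 0.001 m / 0.75 = 0.0013.

```bash
python3 -m pendant '{"segments": [[0,0.0013,0.0027,0,0,0,0],[0,0,0,0,0,0,0],[0,0,0,0,0,0,0]]}';python3 -m pendant '{"segments": [[0,0,0.0027,0,0,0,0],[0,0,0,0,0,0,0],[0,0,0,0,0,0,0]]}'; python3 -m pendant '{"segments": [[0,0,0.0013,0,0,0,0],[0,0,0,0,0,0,0],[0,0,0,0,0,0,0]]}'
```

```text
t: 6.22
position: [0.615, 0.1759, 0.0512]
orientation: [[0.923, 0.385, -0.0], [0.385, -0.923, -0.0], [-0.0, 0.0, -1.0]]
contact_force: [-0.5, 0.5, -1.4]
grip_width: 0.0171
grip_force: 28.7
t: 6.47
position: [0.6152, 0.1762, 0.0495]
orientation: [[0.923, 0.385, 0.0], [0.385, -0.923, 0.0], [0.0, 0.0, -1.0]]
contact_force: [1.4, 1.0, 0.8]
grip_width: 0.017
grip_force: 29.0
t: 6.72
position: [0.6155, 0.1764, 0.0494]
orientation: [[0.923, 0.385, 0.001], [0.385, -0.923, 0.0], [0.001, 0.0, -1.0]]
contact_force: [-1.1, -0.5, 7.6]
grip_width: 0.0169
grip_force: 30.3
```

Floor contact felt at +7.6 N, so I'll release and rise.

In the tool's units: -0.02 m / 0.75 = -0.0267, -0.01 m / 0.75 = -0.0133.

```bash
python3 -m pendant '{"segments": [[0,0,0,0,0,0,0.036],[0,0,0,0,0,0,0.036],[0,0,0,0,0,0,0.036],[0,0,-0.0133,0,0,0,0.036],[0,0,-0.0267,0,0,0,0.036]]}';python3 -m pendant '{"segments": [[0,0,-0.04,0,0,0,0.036],[0,0,-0.04,0,0,0,0.036],[0,0,-0.04,0,0,0,0.036],[0,0,-0.04,0,0,0,0],[-0.04,0,-0.0133,0,0,0,0]]}';python3 -m pendant '{"segments": [[-0.0467,0,0,0,0,0,0],[-0.0467,0,0,0,0,0,0],[0,0,0,0,0,0,0],[0,0,0,0,0,0,0],[0,0,0,0,0,0,0]]}'
python3 - <<'E'
from h import *
o=observe();print(o["t"],o["position"])
s=snapshot("wrist");cv2.imwrite("pics/w5.png",s["image"]);np.savez("w5.npz",**s)
P,ok=cloud(s)
og=np.array([.5678,.1561]);a=np.radians(22.35);X=np.array([np.cos(a),np.sin(a)]);Y=np.array([-X[1],X[0]])
d=P[...,:2]-og;A=d@X*1000;B=d@Y*1000;z=P[...,2]*1000
k=ok&(A>25)&(A<78)&(abs(B)<40)&(z>45)&(z<90);zt=np.percentile(z[k],95);k&=z>zt-4
print("cap top",zt,A[k].mean(),B[k].mean(),k.sum())
hsv=cv2.cvtColor(s["image"],cv2.COLOR_BGR2HSV);g=ok&(hsv[...,0]>50)&(hsv[...,0]<90)&(hsv[...,1]>120)&(abs(B)<60)&(A>-190)&(A<0)
r=g&(z>100)&(z<112);print("ridge",r.sum(),np.percentile(A[r],[2,50,98]),np.percentile(B[r],[2,98]),np.median(z[r]) if r.any() else 0)
f=g&(z<95);print("front",np.percentile(A[f],[1,99.5]),np.percentile(B[f],[1,99]))
E
```

```text
t: 7.13
position: [0.6128, 0.1752, 0.0763]
orientation: [[0.923, 0.385, -0.005], [0.385, -0.923, -0.001], [-0.005, -0.001, -1.0]]
contact_force: [0.5, -0.2, 0.3]
grip_width: 0.0358
grip_force: 0.0
t: 7.55
position: [0.593, 0.1677, 0.2144]
orientation: [[0.923, 0.385, 0.011], [0.385, -0.923, 0.005], [0.012, -0.001, -1.0]]
contact_force: [1.5, -0.0, 1.3]
grip_width: 0.0123
grip_force: 0.0
t: 7.97
position: [0.5234, 0.1376, 0.2093]
orientation: [[0.923, 0.384, 0.002], [0.384, -0.923, -0.0], [0.002, 0.001, -1.0]]
contact_force: [0.7, 0.7, -0.0]
grip_width: 0.0002
grip_force: 0.0
7.9667 [0.5234445  0.13757272 0.20925732]
cap top 74.2427254018564 48.734892761410016 0.8671299291261537 64
ridge 547 [-73.41488698 -66.47279646 -61.86053633] [-17.75952131  19.08780296] 104.93149935725778
front [-134.06497908  -18.18909202] [-48.13544981  48.670124  ]
```

View pics/w5.png

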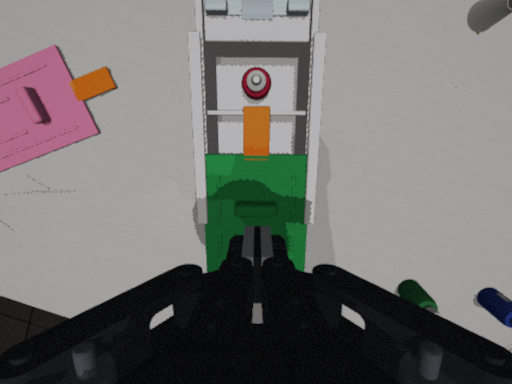

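The bottle stands in the bay at (256,82), at case x 49, y 1, with its top at 74 mm as it should be. The ridge is at (257,209), with its rear face at case x -73.5. Next I'll come down behind the ridge with the fingers closed.

In the tool's units: -0.035 m / 0.75 = -0.0467, 0.03 m / 0.75 = 0.04.

```bash
python3 -m pendant '{"segments": [[-0.0467,0,0,0,0,0,0],[-0.0227,0,0.0267,0,0,0,0],[0,0,0.04,0,0,0,0],[0,0,0.04,0,0,0,0],[0,0,0.02,0,0,0,0]]}';python3 -m pendant '{"segments": [[0,0,0.016,0,0,0,0],[0,0,0,0,0,0,0],[0,0,0,0,0,0,0],[0,0,0,0,0,0,0]]}'
cat > st.py <<'E'
from h import *
og=np.array([.5678,.1561]);a=np.radians(22.35);X=np.array([np.cos(a),np.sin(a)]);Y=np.array([-X[1],X[0]])
o=observe();d=o["position"][:2]-og;f=o["contact_force"]
print("t %.2f case x %.1f y %.1f z %.1f  Fx %.1f Fy %.1f Fz %.1f"%(o["t"],d@X*1e3,d@Y*1e3,o["position"][2]*1e3,f[:2]@X,f[:2]@Y,f[2]))
E
python3 st.py
```

```text
t: 8.43
position: [0.4743, 0.1176, 0.1108]
orientation: [[0.923, 0.384, -0.002], [0.384, -0.923, 0.0], [-0.002, -0.001, -1.0]]
contact_force: [-0.2, 0.3, 0.6]
grip_width: 0.0001
grip_force: 0.0
t: 8.77
position: [0.4759, 0.1185, 0.1022]
orientation: [[0.923, 0.385, 0.002], [0.385, -0.923, 0.001], [0.002, -0.0, -1.0]]
contact_force: [1.1, 0.0, -0.3]
grip_width: -0.0001
grip_force: 0.0
t 8.77 case x -99.3 y 0.1 z 102.2  Fx 1.0 Fy -0.4 Fz -0.3
```

In the tool's units: 0.005 m / 0.75 = 0.0067, 0.004 m / 0.75 = 0.0053.

```bash
python3 -m pendant '{"segments": [[0.0067,0,0.0067,0,0,0,0],[0.0053,0,0.0027,0,0,0,0],[0,0,0,0,0,0,0]]}' | grep -v orient; python3 st.py; python3 -m pendant '{"segments": [[0.0067,0,0,0,0,0,0],[0.0067,0,0,0,0,0,0],[0.0067,0,0,0,0,0,0]]}'| grep -v orient;python3 st.py;python3 -m pendant '{"segments": [[0.0067,0,0,0,0,0,0],[0.0067,0,0,0,0,0,0],[0.0067,0,0,0,0,0,0],[0.0067,0,0,0,0,0,0]]}'| grep -v orient;python3 st.py
```

```text
t: 9.02
position: [0.4845, 0.1215, 0.0947]
contact_force: [-0.7, -0.1, 0.6]
grip_width: -0.0001
grip_force: 0.0
t 9.02 case x -90.2 y -0.3 z 94.7  Fx -0.7 Fy 0.1 Fz 0.6
t: 9.27
position: [0.4973, 0.1269, 0.0945]
contact_force: [-1.4, 0.3, 1.3]
grip_width: 0.0
grip_force: 0.6
t 9.27 case x -76.3 y -0.2 z 94.5  Fx -1.2 Fy 0.8 Fz 1.3
t: 9.6
position: [0.5157, 0.1348, 0.0943]
contact_force: [-1.3, -0.7, 0.9]
grip_width: -0.0001
grip_force: 0.7
t 9.60 case x -56.3 y 0.1 z 94.3  Fx -1.4 Fy -0.2 Fz 0.9
```

In the tool's units: 0.006 m / 0.75 = 0.008.

```bash
python3 -m pendant '{"segments": [[0.008,0,0,0,0,0,0],[0.008,0,0,0,0,0,0],[0.008,0,0,0,0,0,0],[0.008,0,0,0,0,0,0],[0.008,0,0,0,0,0,0]]}' | grep -v orient; python3 st.py; python3 -m pendant '{"segments": [[0.0067,0,0,0,0,0,0],[0.0067,0,0,0,0,0,0],[0.0053,0,0,0,0,0,0],[0,0,0,0,0,0,0]]}'| grep -v orient;python3 st.py
python3 - <<'E'
from st import *
s=snapshot("wrist");P,ok=cloud(s);cv2.imwrite("pics/w6.png",s["image"])
d=P[...,:2]-og;A=d@X*1000;B=d@Y*1000;z=P[...,2]*1000
hsv=cv2.cvtColor(s["image"],cv2.COLOR_BGR2HSV)
g=ok&(hsv[...,0]>50)&(hsv[...,0]<90)&(hsv[...,1]>120)&(abs(B)<60)
r=g&(z>100)&(z<112);f=g&(z<95);t=ok&(hsv[...,0]>4)&(hsv[...,0]<20)&(hsv[...,1]>150)&(abs(B)<20)&(A<200)
print("ridge",np.percentile(A[r],[2,98]),"front",np.percentile(A[f],99.5),"tab",np.percentile(A[t],[2,99]),np.percentile(z[t],[5,95]))
# catch edge
c=ok&(abs(B)<8)&(A>100)&(A<150)&~t
print([(b,round(float(np.median(z[c&(A>=b)&(A<b+2)])))) for b in range(100,148,2) if (c&(A>=b)&(A<b+2)).any()])
E
```

```text
t: 10.02
position: [0.5436, 0.1464, 0.0943]
contact_force: [-0.5, -0.1, -0.1]
grip_width: 0.0003
grip_force: 0.4
t 10.02 case x -26.0 y 0.2 z 94.3  Fx -0.5 Fy 0.1 Fz -0.1
t: 10.35
position: [0.5569, 0.152, 0.0944]
contact_force: [0.6, 0.8, -0.3]
grip_width: -0.0001
grip_force: 0.0
t 10.35 case x -11.6 y 0.4 z 94.4  Fx 0.9 Fy 0.5 Fz -0.3
t 10.35 case x -11.6 y 0.4 z 94.4  Fx 0.9 Fy 0.5 Fz -0.3
ridge [-0.90865694 10.6915402 ] front 54.18756660555881 tab [54.78794426 96.98562717] [86.23075618 88.49419007]
[(100, 80), (102, 80), (104, 81), (106, 81)]
```

In the tool's units: 0.003 m / 0.75 = 0.004.

```bash
python3 -m pendant '{"segments": [[0.004,0,0,0,0,0,0],[0.004,0,0,0,0,0,0],[0.004,0,0,0,0,0,0],[0.004,0,0,0,0,0,0]]}' >/dev/null; python3 st.py; for i in 1 2 3 4 ; do python3 -m pendant '{"segments": [[0.0027,0,0,0,0,0,0],[0.0027,0,0,0,0,0,0]]}'>/dev/null;python3 st.py; done
```

```text
t 10.73 case x -0.6 y 0.2 z 94.3  Fx -1.9 Fy -0.2 Fz 0.2
t 10.90 case x 2.9 y 0.3 z 94.3  Fx -3.5 Fy 0.4 Fz 2.6
t 11.07 case x 6.8 y 0.3 z 94.3  Fx -5.0 Fy 0.8 Fz 4.4
t 11.23 case x 11.5 y 0.4 z 94.3  Fx -2.6 Fy 0.1 Fz 0.5
t 11.40 case x 15.7 y 0.4 z 94.3  Fx -2.2 Fy -0.2 Fz 0.7
```

On the flat now; the ramp peak came where predicted, which supports a click at TCP x of about 29–31. Next come smaller steps.

```bash
for i in 1 2 3 4 ; do python3 -m pendant '{"segments": [[0.0013,0,0,0,0,0,0],[0.0013,0,0,0,0,0,0]]}'>/dev/null;python3 st.py; done;  for i in 1 2 3 ; do python3 -m pendant '{"segments": [[0.0013,0,0,0,0,0,0]]}'>/dev/null;python3 st.py; done
```

```text
t 11.57 case x 17.5 y 0.4 z 94.3  Fx -1.7 Fy 0.1 Fz 0.3
t 11.73 case x 19.3 y 0.4 z 94.3  Fx -2.2 Fy -0.7 Fz 0.1
t 11.90 case x 21.3 y 0.4 z 94.3  Fx -2.2 Fy 0.5 Fz 0.8
t 12.07 case x 23.3 y 0.4 z 94.3  Fx -1.7 Fy 0.2 Fz 1.1
t 12.15 case x 24.4 y 0.4 z 94.3  Fx -2.2 Fy -0.4 Fz 2.0
t 12.23 case x 25.4 y 0.4 z 94.3  Fx -2.3 Fy 0.1 Fz -0.1
t 12.32 case x 26.4 y 0.4 z 94.3  Fx -2.1 Fy 0.4 Fz 1.0
```

In the tool's units: 0.001 m / 0.75 = 0.0013.

```bash
cat > tab.py <<'E'
from st import *
s=snapshot("wrist");P,ok=cloud(s);d=P[...,:2]-og;A=d@X*1000;B=d@Y*1000;z=P[...,2]*1000
hsv=cv2.cvtColor(s["image"],cv2.COLOR_BGR2HSV)
t=ok&(hsv[...,0]>4)&(hsv[...,0]<20)&(hsv[...,1]>150)&(abs(B)<14)&(A>80)&(A<180)
print("  tab x",np.percentile(A[t],[2,98]).round(1),"tip z %.1f root z %.1f"%(np.median(z[t&(A>np.percentile(A[t],98)-12)]),np.median(z[t&(A<np.percentile(A[t],2)+10)])))
cv2.imwrite("pics/w7.png",s["image"])
E
python3 tab.py; for i in 1 2 ; do python3 -m pendant '{"segments": [[0.0013,0,0,0,0,0,0]]}'>/dev/null;python3 tab.py; done
```

```text
t 12.32 case x 26.4 y 0.4 z 94.3  Fx -2.1 Fy 0.4 Fz 1.0
  tab x [ 89.9 134.1] tip z 91.2 root z 89.4
t 12.45 case x 27.3 y 0.4 z 94.3  Fx -1.6 Fy -0.6 Fz 1.7
  tab x [ 90.8 135. ] tip z 91.2 root z 89.4
t 12.58 case x 28.3 y 0.5 z 94.4  Fx -3.2 Fy -0.0 Fz 0.8
  tab x [ 91.8 136. ] tip z 91.2 root z 89.3
```

In the tool's units: 0.0007 m / 0.75 = 0.0009.

```bash
for i in 1 2 3 ; do python3 -m pendant '{"segments": [[0.0009,0,0,0,0,0,0]]}'>/dev/null;python3 tab.py; done
```

```text
t 12.72 case x 29.0 y 0.4 z 94.4  Fx -2.5 Fy -0.3 Fz 0.8
  tab x [ 92.5 136.7] tip z 91.2 root z 89.3
t 12.85 case x 29.7 y 0.5 z 94.4  Fx -0.7 Fy 0.0 Fz 0.9
  tab x [ 93.3 137.4] tip z 91.1 root z 89.3
t 12.98 case x 30.5 y 0.4 z 94.4  Fx -0.3 Fy -0.8 Fz -0.5
  tab x [ 94.1 138.4] tip z 90.8 root z 89.3
```

In the tool's units: 0.0006 m / 0.75 = 0.0008.

```bash
for i in 1 2 ; do python3 -m pendant '{"segments": [[0.0008,0,0,0,0,0,0]]}'>/dev/null;python3 tab.py; done
```

```text
t 13.12 case x 31.3 y 0.5 z 94.4  Fx -0.5 Fy -0.9 Fz 0.0
  tab x [ 94.8 139.3] tip z 90.1 root z 89.2
t 13.25 case x 32.0 y 0.6 z 94.5  Fx -0.0 Fy -0.2 Fz 0.4
  tab x [ 98.4 140.1] tip z 87.4 root z 87.4
```

The click is clear: the tip dropped from 91.2 to 87.4 mm and the force fell to zero. I'll back off, rise and verify.

In the tool's units: -0.04 m / 0.75 = -0.0533, -0.03 m / 0.75 = -0.04.

```bash
python3 -m pendant '{"segments": [[-0.0067,0,0,0,0,0,0],[-0.016,0,0,0,0,0,0],[-0.016,0,-0.0133,0,0,0,0],[0,0,-0.04,0,0,0,0],[0,0,-0.0533,0,0,0,0]]}'>/dev/null;python3 -m pendant '{"segments": [[0,0,-0.0533,0,0,0,0],[-0.0267,0,-0.0267,0,0,0,0],[0,0,0,0,0,0,0],[0,0,0,0,0,0,0],[0,0,0,0,0,0,0]]}'; python3 tab.py
python3 - <<'E'
from st import *
s=snapshot("side");cv2.imwrite("pics/s9.png",cv2.resize(s["image"][180:320,190:330],None,fx=4,fy=4))
E
```

```text
t: 14.13
position: [0.5513, 0.1491, 0.2338]
orientation: [[0.923, 0.384, -0.0], [0.384, -0.923, -0.001], [-0.0, 0.001, -1.0]]
contact_force: [0.5, -0.4, -0.4]
grip_width: 0.0002
grip_force: 0.0
t 14.13 case x -18.0 y -0.2 z 233.8  Fx 0.3 Fy -0.6 Fz -0.4
  tab x [ 99.2 139.9] tip z 87.5 root z 87.6
t 14.18 case x -18.1 y -0.1 z 233.1  Fx 1.2 Fy 0.2 Fz -0.6
```

View pics/w7.png

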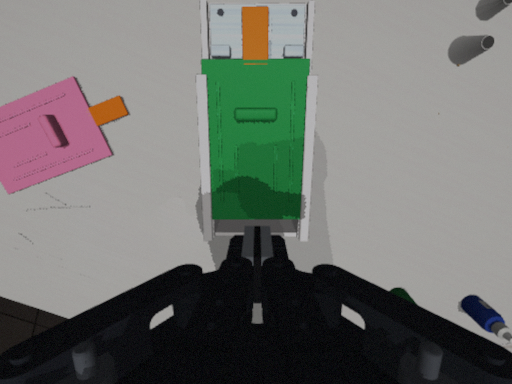

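View pics/s9.png

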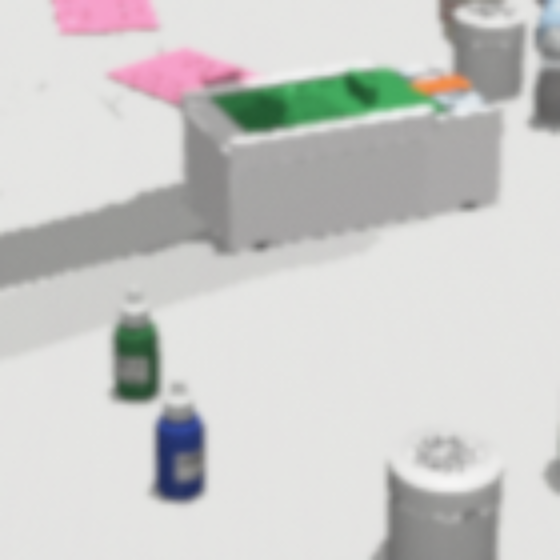

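The wrist view shows the cover closed over the bay, with its tab flat past the ledge at (255,10–60) and just short of the posts. The side view shows the green and blue bottles standing untouched, and the robot is clear of everything.

```bash
python3 -c "
from bench import close_job
print(close_job())"
```

```text
the job is handed in; nothing more can be done
None
```

The red bottle stands upright in the far bay and the green cover is latched past the ledge. It clicked at about 14 s in all, with no more than about 5 N measured while closing, the green and blue bottles were left alone, and the job is handed in.

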